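# Slide the solution bottle off the practice mat into its rack bay

### The job

Clear the suturing mat: with the fingertips, push the tall white bottle with the green cap across the table and into the free bay of the white bottle rack, the one with the green dot sticker, until it stands fully home against the back of the bay. Your gloves must stay clean, so do not take hold of the bottle or lift it: push it low on its body so that it slides upright all the way, without tipping. Leave the other bottles and everything else on the table where they are.

Things in the scene. Friction and masses are not known exactly. Their poses are not given: they have to be found in the camera images.
- bottle: tall white bottle, green cap and band, to be slid: round body 56 mm across up to 122 mm, shoulder to a 25 mm neck at 153, 33 mm cap 160 to 184, nozzle to 196 mm. 0.3 to 0.5 kg, centre of mass about 70 mm up. Slides when pushed within 30 mm of the table; pushed at half height it tips. Origin: centre of its underside; z up the bottle
- place_dot: round green sticker, 40 mm across and flat, stuck on the table in the free bay of the rack: its centre is where the bottle's underside centre lies when it is fully home and centred in the bay. Axes as for the rack: x points into the bay, towards its back, y across the bay
- rack: white steel rack fixed on the right: 3 floorless bays, open at front and top. Origin: on the table, home place of a bottle in the middle bay; x points into the bays, y along the row, z up. Bay centres y = -78, 0, 78 mm; 74 mm wide between 4 mm partitions (60 mm high, x = -12 to 28 mm). Face of the back at x = 28 mm, 70 high. A bottle at home stands out 16 mm past the partitions
- stock_amber: brown bottle with black cap and orange band, same shape and size as the white one, standing loose in one of the other two bays; to be left alone. Origin: centre of its underside
- stock_blue: white bottle with blue cap and blue band, same shape and size, standing loose in the remaining bay; to be left alone. Origin: centre of its underside
- practice_pad: skin-coloured suturing pad on a black base, 85 x 135 x 18 mm, lying loose on the left of the mat; origin: centre of its underside, y along its length
- needle_holder: steel needle holder with brass finger rings, 147 mm long, 7 mm high, 54 mm wide at the rings, lying loose on the left of the mat; origin on the table under its middle, x towards its tip
- forceps: steel dressing forceps, 127 mm long, 8 mm high, lying loose on the left of the mat; origin on the table near its middle, x towards its tip
- specimen_cup: closed specimen cup with blue lid, 66 mm diameter at the lid, 72 mm tall, standing loose on the far side of the table; origin: centre of its underside
- suture_box: white carton with a green stripe, 60 x 110 x 52 mm, standing loose on the right, behind the rack; origin: centre of its underside, y along its length

How it is judged (in metres and radians):
At the end, for the whole second after the job is handed in: The green-capped bottle stands upright on the table, at rest, in the bay with the green dot, no more than 10 mm short of the back of the bay; the other two bottles and the loose things on the table are within 20 mm of where they were (x of bottle in the frame of place_dot between -0.01 and 0.006 m and y of bottle in the frame of place_dot between -0.014 and 0.014 m and angle between bottle's own z axis and vertical below 0.04 rad and height (world z) of bottle below 0.004 m and linear speed of bottle below 0.01 m/s and distance of each of stock_amber, stock_blue, practice_pad, needle_holder, forceps, specimen_cup, suture_box from where it was at the start of the episode below 0.02 m); the robot touches nothing.
It fails at once if the bottle tips: it leans more than about 9 degrees (angle between bottle's own z axis and vertical above 0.15 rad).
It fails at once if the bottle is lifted off the table (10 mm) (height (world z) of bottle above 0.01 m).
It fails at once if the bottle is taken between the fingers, by body, neck or cap (the grasp point within 18 mm of its axis while the fingers press on it) (horizontal distance between the grasp point and bottle below 0.018 m and contact force between the fingers and bottle above 0.5 N).
It fails at once if another bottle in the rack is knocked: it leans more than about 9 degrees (angle between any of stock_amber, stock_blue's own z axis and vertical above 0.15 rad).
It fails at once if another loose thing on the table is shifted by more than 20 mm (distance of any of stock_amber, stock_blue, practice_pad, needle_holder, forceps, specimen_cup, suture_box from where it was at the start of the episode above 0.02 m).
It also fails if it takes over 56 s, if anything falls off the work surface, if the arm or the gripper's body presses on something with over 40 N, if the wrist force passes 120 N, or if a joint passes its speed limit or range.

### The arm

A 7-joint arm with a two-finger parallel gripper is mounted at the origin on the work surface. World frame = base frame: x ahead of the robot, y to its left, z up, the work surface at z = 0. Lengths are in mm, angles in rad, forces in N, time in s.
With the tool pointing down it reaches from about 425 to 1025 mm from the base axis. Payload 9.4 kg.
Tool frame: the origin (TCP) lies on the centre line of the jaws, within the pads' length; the fingertips stand 11 mm ahead of it and the grasp point (between the pads) lies 8 mm behind it (tcp_to_tips is the distance from the TCP to the fingertips, in mm); z points along the fingers, y is the line along which they close (so a half turn about z gives the same grasp; the last joint's range is limited). The gripper opens to 93 mm and grips with 3 to 60 N. Pads are 15 mm wide; open, the fingers measure 128 mm over their backs; the gripper's body (75 mm by 188 mm) begins 65 mm behind the grasp point.
Start: joints at [-1.265, 0.599, -0.003, 1.599, 0.002, 0.943, -0.08], TCP at [270.805, 672.524, 229.618] pointing down, gripper open.
Joint ranges: [-2.57, 2.57], [-0.35, 1.97], [-1.29, 1.29], [0.11, 2.56], [-1.05, 4.19], [0.11, 1.86], [-2.63, 2.63]. Speed limits (rad/s): [2.22, 2.22, 3.01, 3.01, 3.14, 3.14, 3.14].

### API

Orientations are given as a unit quaternion [x, y, z, w].
In Python, from bench import state, grab_frame, job_done, tcp_to_tips gives the robot as it stands.
- The arm moves only by the tool servo_tool, never from a script. Its argument "deltas" is a list of rows, each an object with "travel": the shift along the tool's x, y, z in cm, a list of three; "delta_rot": the turn, a rotation vector about the tool's x, y, z in rad, a list of three; "claw": the opening, from -1 (shut) to 1 (fully open). A call has 1 to 12 rows; each row shifts and turns the commanded pose from where the row before left it, along the tool's axes as they then stand; what a row does not reach is not made up. A row lasts 1/12 s, in which the tool goes at most 41.7 mm and 7.16 degrees, less where a joint would pass 70% of its speed; a pose out of reach is approached as far as the arm can. A call with a gripper value outside its range is refused whole. The fingers move at their own pace and stop on an object; "force" is the grip in N (left out, the last holds). Time passes only in rows, so rows that do not move let the fingers close. It gives the time, the measured TCP pose, the force, the opening and the grip force at its end, in the units of the state.
- state(): the state, without advancing time (a new reading comes with each control period).
- grab_frame(name): name is "side" or "top"; returns a dict with "frame" (384x512x3 uint8, blue, green, red), "fovy" (degrees; the focal length in pixels is half the picture's height over the tangent of half this angle, whatever the lens; pixels are square), "cx", "cy" (the principal point, pixels), "k1" (the pictures are not rectified: a ray, as slopes to the right and down, at radius r is drawn at 1 + k1 r^2 times it, then the intrinsics apply), "extrinsics" (4x4, takes a point from camera to world coordinates). Camera axes: x right, y up, looking along -z (the intrinsics and any distortion apply to the point x, -y, -z); pixel columns grow to the right and rows downward; lengths in mm; the calibration is good to about 2 mm. A picture is of the moment at which its call begins. There is no depth.
- job_done(): hands the job in; it is judged then, once.
The state is a dict: "clock": time; "qpos": joint angles; "qvel": joint speeds; "effort": joint torques, N m; "position": TCP position; "tcp_rot": TCP orientation; "contact_force": force on the tool from outside, world axes, zero at the start; "moment": the same for the moment, N m; "grip_width": finger opening in mm; "gripper_force": force on a finger pad.
Only numpy, scipy, OpenCV 4.12 (cv2) and the standard library are available. Lean on these libraries where they do the work, as an engineer would, in place of code of your own. Each camera call takes 0.05 s, during which the arm holds its last target. There are 200 camera calls.

## Working session

There is one attempt and no reset: what is moved stays moved. The work goes in short steps, Python scripts to look and compute and a tool call to move; the robot and the scene stay as the last step left them, time stands still between calls to the robot, and variables do not carry over. Pictures are saved under pics/ and viewed, at most 10 in all, crops included, and the job is handed in when it is done.

Besides the shell and the picture viewer there is one more tool, called after ">>>" as a command line: name --argument value ..., lists and objects as JSON in quotes. servo_tool: Moves the arm, as the interface text tells. Its arguments: {"type":"object","properties":{"deltas":{"type":"array","items":{"type":"object","properties":{"travel":{"type":"array","items":{"type":"number"}},"delta_rot":{"type":"array","items":{"type":"number"}},"claw":{"type":"number"}}}},"force":{"type":"number"}},"required":["deltas"]}

```bash
mkdir -p pics; ls; cat > h.py <<'E'
import numpy as np, cv2
from bench import state, grab_frame, job_done, tcp_to_tips
from scipy.spatial.transform import Rotation as R
def rays(f,px):
    px=np.atleast_2d(np.asarray(px,float)); h=f["frame"].shape[0]
    fl=h/2/np.tan(np.radians(f["fovy"])/2)
    d=(px-[f["cx"],f["cy"]])/fl; u=d.copy()
    for _ in range(30): u=d/(1+f["k1"]*(u**2).sum(1,keepdims=True))
    v=np.c_[u[:,0],-u[:,1],-np.ones(len(u))]; E=np.array(f["extrinsics"])
    return E[:3,3], v@E[:3,:3].T
def onplane(f,px,z):
    o,v=rays(f,px); return o+v*((z-o[2])/v[:,2])[:,None]
E
python3 - <<'E'
from h import *
for n in("side","top"):
    f=grab_frame(n); cv2.imwrite(f"pics/{n}0.png",f["frame"]); print(n,f["fovy"],f["cx"],f["cy"],f["k1"]);print(np.round(f["extrinsics"],3))
s=state();print(s, tcp_to_tips)
E
```

```text
pics
side 50.985303139464236 255.5303667219325 194.56933141949833 0.04707832612580088
[[ 9.99000e-01  1.50000e-02 -4.80000e-02  5.39512e+02]
 [-4.60000e-02  6.58000e-01 -7.51000e-01 -8.60470e+02]
 [ 2.00000e-02  7.53000e-01  6.58000e-01  7.63956e+02]
 [ 0.00000e+00  0.00000e+00  0.00000e+00  1.00000e+00]]
top 46.830141008990445 255.8799447172436 188.70471896483912 0.05277537861810197
[[-1.200000e-02  9.810000e-01 -1.930000e-01  3.731610e+02]
 [-1.000000e+00 -1.000000e-02  1.100000e-02 -1.194300e+01]
 [ 8.000000e-03  1.940000e-01  9.810000e-01  1.146157e+03]
 [ 0.000000e+00  0.000000e+00  0.000000e+00  1.000000e+00]]
{'clock': 0.1, 'qpos': array([-1.26471522,  0.59999851, -0.00253075,  1.6000429 ,  0.00183364,
        0.94288676, -0.07978829]), 'qvel': array([-1.16073439e-03, -3.21894503e-04, -2.38740000e-04, -8.53085382e-04,
        1.01721118e-05, -2.56637289e-04, -1.13759629e-05]), 'effort': array([ 4.48195642e-03, -7.66551805e+01,  1.50203314e+00, -2.52931184e+01,
       -5.22868114e-02,  1.36779842e-02,  3.75266188e-05]), 'position': array([270.66186722, 672.13903065, 228.88266488]), 'tcp_rot': array([ 1.90185148e-01,  9.81748015e-01, -6.65474896e-04, -4.76433683e-05]), 'contact_force': array([-0.2421555 , -0.22924599,  0.44861218]), 'moment': array([ 0.01340881, -0.00830007,  0.00177759]), 'gripper_force': 0.0, 'grip_width': 93.3429043481928} 11.0
```

View pics/side0.png

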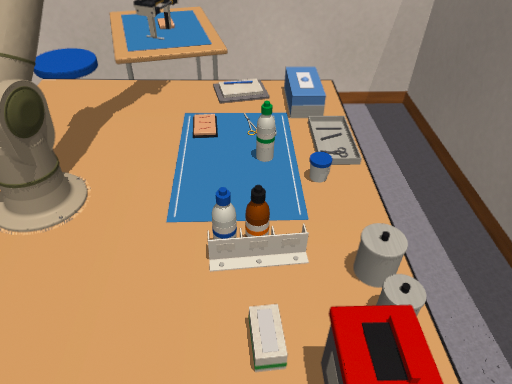

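View pics/top0.png

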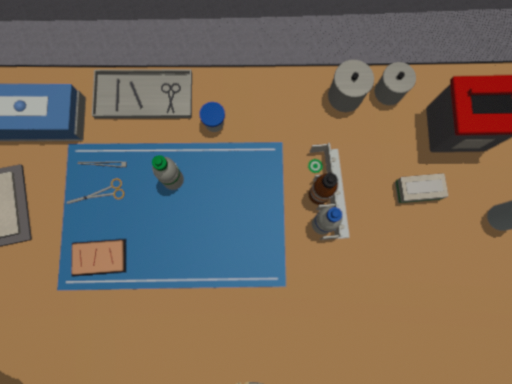

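The side view shows the green-capped bottle at about (265,150), with the blue and amber bottles in the rack around (223,220) and (258,215). In the top view the green cap is at (160,162), the dot at (315,166) in the upper bay, and the outer edge of the rack flange runs from (340,150) to (348,237).

```bash
cat >> h.py <<'E'
def blobs(f,lo,hi,mina=15):
    m=cv2.inRange(cv2.cvtColor(f["frame"],cv2.COLOR_BGR2HSV),np.array(lo),np.array(hi))
    n,l,st,c=cv2.connectedComponentsWithStats(m)
    return [(c[i],st[i]) for i in range(1,n) if st[i,4]>=mina],l
def tri(f,p,g,q):
    A=np.zeros((3,3));b=np.zeros(3)
    for ff,pp in((f,p),(g,q)):
        o,v=rays(ff,pp);v=v[0]/np.linalg.norm(v[0]);P=np.eye(3)-np.outer(v,v);A+=P;b+=P@o
    return np.linalg.solve(A,b)
E
python3 - <<'E'
from h import *
F={n:grab_frame(n) for n in("top","side")}
G=((45,120,60),(85,255,255)); B=((112,180,60),(125,255,255))
for n in F:
    for nm,r in(("green",G),("blue",B)):
        for c,s in blobs(F[n],*r)[0]:
            if s[4]<900: print(n,nm,c.round(1),s, onplane(F[n],c,0)[0].round(0), onplane(F[n],c,172)[0].round(0))
f=F["top"]; fr=f["frame"]
# white flange of rack: rows by right edge
hsv=cv2.cvtColor(fr,cv2.COLOR_BGR2HSV)
m=((hsv[...,1]<50)&(hsv[...,2]>130)).astype(np.uint8)
pts=[]
for y in range(155,235,4):
    x=np.where(m[y,300:360])[0]+300
    if len(x): pts.append((x.max()+.5,y))
P=onplane(f,pts,3); print(np.c_[pts,P[:,:2]].round(1))
cv2.imwrite("pics/crop.png",cv2.resize(fr[130:250,290:370],None,fx=5,fy=5,interpolation=cv2.INTER_CUBIC))
E
```

```text
top green [158.9 162.1] [152 155  15  15 171] [674. 232.   0.] [629. 196. 172.]
top green [315.6 165.6] [309 159  14  14  60] [ 660. -184.    0.] [ 617. -158.  172.]
side green [266.5 108. ] [261 101  11  14 125] [660. 511.   0.] [633. 203. 172.]
side green [265.  140.3] [257 137  18   7  65] [641. 291.   0.] [618.  32. 172.]
side green [270.  365.8] [255 363  32   6  74] [ 600. -491.    0.] [ 586. -574.  172.]
[[ 338.5  155.   687.9 -245.6]
 [ 338.5  159.   676.9 -245.1]
 [ 339.5  163.   665.9 -247.3]
 [ 339.5  167.   654.9 -246.7]
 [ 340.5  171.   644.  -248.9]
 [ 340.5  175.   633.1 -248.3]
 [ 341.5  179.   622.3 -250.4]
 [ 342.5  183.   611.5 -252.5]
 [ 342.5  187.   600.8 -252. ]
 [ 343.5  191.   590.  -254.1]
 [ 343.5  195.   579.4 -253.6]
 [ 344.5  199.   568.7 -255.6]
 [ 344.5  203.   558.1 -255.1]
 [ 345.5  207.   547.5 -257.2]
 [ 345.5  211.   537.  -256.6]
 [ 346.5  215.   526.5 -258.6]
 [ 346.5  219.   516.1 -258.1]
 [ 347.5  223.   505.7 -260.1]
 [ 347.5  227.   495.3 -259.6]
 [ 348.5  231.   485.  -261.6]]
```

View pics/crop.png

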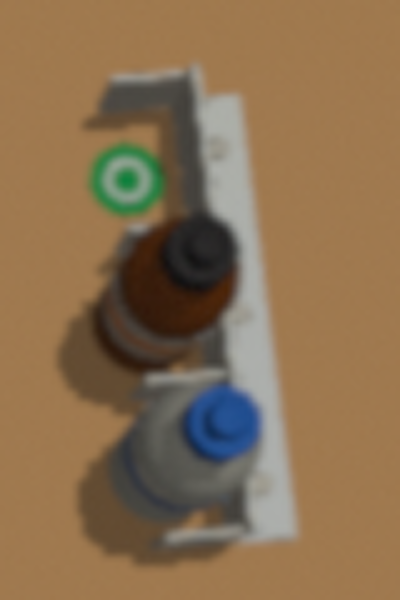

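Measured positions, in mm:

| Item | x | y |
|---|---|---|
| Dot | 660 | -184 |
| Bottle (cap seen in both views, z≈176) | 629.5 | 195.5 |

- **Push direction:** bottle to dot runs along (0.080,-0.997), which matches the bay axis from the flange line, so one straight push should do.
- **Tool:** I'll set the fingers about 34 mm apart as a cradle. I'll also tilt the gripper back about 45° so its body clears the tall bottle.

First I turn and set the claw, while up high.

>>> servo_tool --deltas '[{"delta_rot": [0,0,0.092],"claw": -0.27},{"delta_rot": [0,0,0.092],"claw": -0.27},{"delta_rot": [0,0,0.092],"claw": -0.27},{"delta_rot": [0,0,0.092],"claw": -0.27},{"delta_rot": [0,0,0.092],"claw": -0.27},{"delta_rot": [0,0,0.092],"claw": -0.27},{"delta_rot": [0,0,0.092],"claw": -0.27},{"delta_rot": [0,0,0.092],"claw": -0.27},{"delta_rot": [0,0,0.092],"claw": -0.27},{"delta_rot": [0,0,0.092],"claw": -0.27},{"delta_rot": [0,0,0.092],"claw": -0.27},{"delta_rot": [0,0,0.096],"claw": -0.27}]'

```text
invalid input at $.deltas[0]: expected keys travel, delta_rot, claw
```

>>> servo_tool --deltas '[{"travel": [-1.8,2.67,0]},{"travel": [-1.8,2.67,0]},{"travel": [-1.8,2.67,0]},{"travel": [-1.8,2.67,0]},{"travel": [-1.8,2.67,0]},{"travel": [-1.8,2.67,0]},{"travel": [-1.8,2.67,0]},{"travel": [-1.8,2.67,0]},{"travel": [-1.8,2.67,0]},{"travel": [-1.8,2.67,0]},{"travel": [-1.8,2.67,0]},{"travel": [-1.8,2.67,0]}]'

```text
invalid input at $.deltas[0]: expected keys travel, delta_rot, claw
```

>>> servo_tool --deltas '[{"delta_rot": [0,-0.0655,0]},{"delta_rot": [0,-0.0655,0]},{"delta_rot": [0,-0.0655,0]},{"delta_rot": [0,-0.0655,0]},{"delta_rot": [0,-0.0655,0]},{"delta_rot": [0,-0.0655,0]},{"delta_rot": [0,-0.0655,0]},{"delta_rot": [0,-0.0655,0]},{"delta_rot": [0,-0.0655,0]},{"delta_rot": [0,-0.0655,0]},{"delta_rot": [0,-0.0655,0]},{"delta_rot": [0,-0.0655,0]}]'

```text
invalid input at $.deltas[0]: expected keys travel, delta_rot, claw
```

```bash
cat >> h.py <<'E'
p=np.array([.080,-.997,0]);p/=np.linalg.norm(p);l=np.array([-p[1],p[0],0]);DOT=np.array([660,-184,0.])
def rep():
    s=state();M=R.from_quat(s["tcp_rot"]).as_matrix();tip=s["position"]+11*M[:,2]
    t=np.degrees(np.arctan2(M[:,2]@p,-M[2,2]))
    print("t",s["clock"],"tcp",s["position"].round(1),"tip",tip.round(1),"q",s["qpos"].round(2),"F",s["contact_force"].round(1),"w",round(s["grip_width"],1))
    print("tilt",t.round(1),"y axis",M[:,1].round(3),"tip in dot frame (p,l)",((tip-DOT)@p).round(1),((tip-DOT)@l).round(1))
    return s,M,tip
def togo(target,M,tip): print("tool travel cm",(M.T@(np.array(target)-tip)/10).round(2))
E
python3 - <<'E'
from h import *
s,M,tip=rep()
togo([625.3,248.3,13],M,tip)
f=grab_frame("top"); cv2.imwrite("pics/t1.png",f["frame"])
for c,st in blobs(f,(105,150,60),(130,255,255),60)[0]:
    if st[4]<3000: print(c.round(1),st,onplane(f,c,70)[0].round(0))
E
```

```text
t 0.2 tcp [270.7 672.3 229.1] tip [270.7 672.2 218.1] q [-1.26  0.6  -0.    1.6   0.    0.94 -0.08] F [ 0.5 -0.3  0.3] w 92.8
tilt 0.1 y axis [ 0.373  0.928 -0.001] tip in dot frame (p,l) -884.6 -319.6
tool travel cm [-48.73 -26.06  20.54]
[211.9 114.1] [201 103  23  24 445] [780.  86.  70.]
[333.7 214.4] [327 208  14  14 150] [ 519. -213.   70.]
```

Every row needs all three keys, so I'm resending. The specimen cup is at about (780,86), which leaves around 13 mm beside the gripper body.

>>> servo_tool --deltas '[{"travel": [0,0,0],"delta_rot": [0,0,0.092],"claw": -0.27},{"travel": [0,0,0],"delta_rot": [0,0,0.092],"claw": -0.27},{"travel": [0,0,0],"delta_rot": [0,0,0.092],"claw": -0.27},{"travel": [0,0,0],"delta_rot": [0,0,0.092],"claw": -0.27},{"travel": [0,0,0],"delta_rot": [0,0,0.092],"claw": -0.27},{"travel": [0,0,0],"delta_rot": [0,0,0.092],"claw": -0.27},{"travel": [0,0,0],"delta_rot": [0,0,0.092],"claw": -0.27},{"travel": [0,0,0],"delta_rot": [0,0,0.092],"claw": -0.27},{"travel": [0,0,0],"delta_rot": [0,0,0.092],"claw": -0.27},{"travel": [0,0,0],"delta_rot": [0,0,0.092],"claw": -0.27},{"travel": [0,0,0],"delta_rot": [0,0,0.092],"claw": -0.27},{"travel": [0,0,0],"delta_rot": [0,0,0.096],"claw": -0.27}]'

```text
clock: 1.25
position: [270.7, 672.5, 229.5]
tcp_rot: [0.68, 0.733, -0.0, 0.0]
contact_force: [-0.4, -0.9, 0.7]
grip_width: 33.8
gripper_force: 0.0
```

>>> servo_tool --deltas '[{"travel": [-1.8,2.67,0],"delta_rot": [0,0,0],"claw": -0.27},{"travel": [-1.8,2.67,0],"delta_rot": [0,0,0],"claw": -0.27},{"travel": [-1.8,2.67,0],"delta_rot": [0,0,0],"claw": -0.27},{"travel": [-1.8,2.67,0],"delta_rot": [0,0,0],"claw": -0.27},{"travel": [-1.8,2.67,0],"delta_rot": [0,0,0],"claw": -0.27},{"travel": [-1.8,2.67,0],"delta_rot": [0,0,0],"claw": -0.27},{"travel": [-1.8,2.67,0],"delta_rot": [0,0,0],"claw": -0.27},{"travel": [-1.8,2.67,0],"delta_rot": [0,0,0],"claw": -0.27},{"travel": [-1.8,2.67,0],"delta_rot": [0,0,0],"claw": -0.27},{"travel": [-1.8,2.67,0],"delta_rot": [0,0,0],"claw": -0.27},{"travel": [-1.8,2.67,0],"delta_rot": [0,0,0],"claw": -0.27},{"travel": [-1.8,2.67,0],"delta_rot": [0,0,0],"claw": -0.27}]'

```text
clock: 2.25
position: [608.6, 481.9, 229.5]
tcp_rot: [0.678, 0.735, -0.0, -0.0]
contact_force: [0.8, 0.6, 0.4]
grip_width: 33.9
gripper_force: 0.0
```

>>> servo_tool --deltas '[{"travel": [0,0,0],"delta_rot": [0,-0.0655,0],"claw": -0.27},{"travel": [0,0,0],"delta_rot": [0,-0.0655,0],"claw": -0.27},{"travel": [0,0,0],"delta_rot": [0,-0.0655,0],"claw": -0.27},{"travel": [0,0,0],"delta_rot": [0,-0.0655,0],"claw": -0.27},{"travel": [0,0,0],"delta_rot": [0,-0.0655,0],"claw": -0.27},{"travel": [0,0,0],"delta_rot": [0,-0.0655,0],"claw": -0.27},{"travel": [0,0,0],"delta_rot": [0,-0.0655,0],"claw": -0.27},{"travel": [0,0,0],"delta_rot": [0,-0.0655,0],"claw": -0.27},{"travel": [0,0,0],"delta_rot": [0,-0.0655,0],"claw": -0.27},{"travel": [0,0,0],"delta_rot": [0,-0.0655,0],"claw": -0.27},{"travel": [0,0,0],"delta_rot": [0,-0.0655,0],"claw": -0.27},{"travel": [0,0,0],"delta_rot": [0,-0.0655,0],"claw": -0.27}]'

```text
clock: 3.25
position: [607.2, 483.3, 229.5]
tcp_rot: [0.626, 0.679, -0.261, 0.282]
contact_force: [0.7, -0.3, -0.4]
grip_width: 33.8
gripper_force: 0.0
```

```bash
python3 - <<'E'
from h import *
s,M,tip=rep()
togo([625.3,248.3,150],M,tip)
E
```

```text
t 3.25 tcp [607.2 483.3 229.5] tip [607.8 475.6 221.7] q [-1.16  1.01  0.53  1.1   0.16  1.63 -0.68] F [ 0.7 -0.3 -0.4] w 33.8
tilt 45.2 y axis [ 0.997  0.08  -0.   ] tip in dot frame (p,l) -661.6 0.7
tool travel cm [-10.97  -0.08  21.23]
```

>>> servo_tool --deltas '[{"travel": [-1.1,0,2.12],"delta_rot": [0,0,0],"claw": -0.27},{"travel": [-1.1,0,2.12],"delta_rot": [0,0,0],"claw": -0.27},{"travel": [-1.1,0,2.12],"delta_rot": [0,0,0],"claw": -0.27},{"travel": [-1.1,0,2.12],"delta_rot": [0,0,0],"claw": -0.27},{"travel": [-1.1,0,2.12],"delta_rot": [0,0,0],"claw": -0.27},{"travel": [-1.1,0,2.12],"delta_rot": [0,0,0],"claw": -0.27},{"travel": [-1.1,0,2.12],"delta_rot": [0,0,0],"claw": -0.27},{"travel": [-1.1,0,2.12],"delta_rot": [0,0,0],"claw": -0.27},{"travel": [-1.1,0,2.12],"delta_rot": [0,0,0],"claw": -0.27},{"travel": [-1.1,0,2.12],"delta_rot": [0,0,0],"claw": -0.27},{"travel": [0,0,0],"delta_rot": [0,0,0],"claw": -0.27}]'

```text
clock: 4.17
position: [625.3, 250.0, 157.4]
tcp_rot: [0.628, 0.677, -0.262, 0.281]
contact_force: [0.7, 0.2, 0.2]
grip_width: 33.8
gripper_force: 0.0
```

```bash
python3 - <<'E'
from h import *
s,M,tip=rep()
togo([625.3,248.3,13],M,tip)
f=grab_frame("side"); g=grab_frame("top")
cv2.imwrite("pics/s2.png",np.hstack([f["frame"][60:300,160:420],g["frame"][90:330,60:320]]))
E
```

```text
t 4.1667 tcp [625.3 250.  157.4] tip [625.8 242.2 149.7] q [-1.05  0.91  0.56  1.6   0.26  1.16 -0.67] F [0.7 0.2 0.2] w 33.8
tilt 45.3 y axis [ 0.997  0.074 -0.002] tip in dot frame (p,l) -427.6 0.0
tool travel cm [1.014e+01 1.000e-02 9.190e+00]
```

View pics/s2.png

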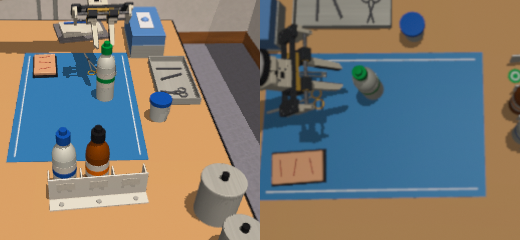

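The gripper is behind the bottle with a clear gap and nothing is disturbed. Descending to tip height 13 mm.

>>> servo_tool --deltas '[{"travel": [1.0,0,0.9],"delta_rot": [0,0,0],"claw": -0.27},{"travel": [1.0,0,0.9],"delta_rot": [0,0,0],"claw": -0.27},{"travel": [1.0,0,0.9],"delta_rot": [0,0,0],"claw": -0.27},{"travel": [1.0,0,0.9],"delta_rot": [0,0,0],"claw": -0.27},{"travel": [1.0,0,0.9],"delta_rot": [0,0,0],"claw": -0.27},{"travel": [1.0,0,0.9],"delta_rot": [0,0,0],"claw": -0.27},{"travel": [1.0,0,0.9],"delta_rot": [0,0,0],"claw": -0.27},{"travel": [1.0,0,0.9],"delta_rot": [0,0,0],"claw": -0.27},{"travel": [1.0,0,0.9],"delta_rot": [0,0,0],"claw": -0.27},{"travel": [1.0,0,0.9],"delta_rot": [0,0,0],"claw": -0.27},{"travel": [0,0,0],"delta_rot": [0,0,0],"claw": -0.27},{"travel": [0,0,0],"delta_rot": [0,0,0],"claw": -0.27}]'

```text
clock: 5.27
position: [624.8, 262.5, 22.5]
tcp_rot: [0.626, 0.679, -0.26, 0.281]
contact_force: [-0.8, -0.1, -0.6]
grip_width: 34.3
gripper_force: 0.0
```

```bash
python3 - <<'E'
from h import *
s,M,tip=rep()
togo([625.3,248.3,13],M,tip)
togo(tip+100*p,M,tip)
f=grab_frame("side"); g=grab_frame("top")
cv2.imwrite("pics/s3.png",cv2.resize(np.hstack([f["frame"][80:200,200:330],g["frame"][120:240,80:210]]),None,fx=3,fy=3))
E
```

```text
t 5.2667 tcp [624.8 262.5  22.5] tip [625.5 254.7  14.7] q [-1.04  1.08  0.51  1.6   0.22  1.01 -0.74] F [-0.8 -0.1 -0.6] w 34.3
tilt 45.1 y axis [ 0.997  0.08  -0.001] tip in dot frame (p,l) -440.1 0.7
tool travel cm [-0.33 -0.07  0.57]
tool travel cm [-7.06  0.    7.08]
```

View pics/s3.png

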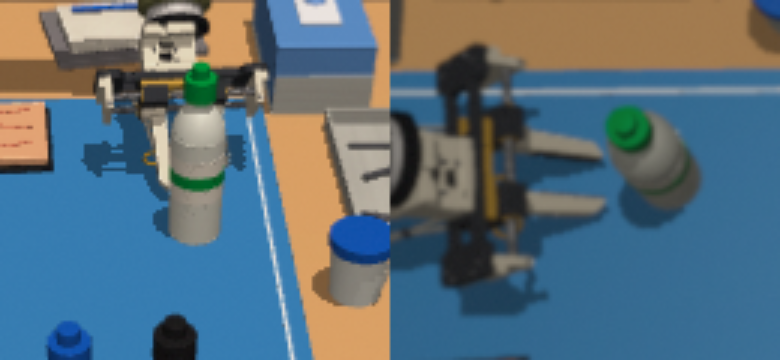

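The fingers straddle the bottle's centre line with a gap of about 30 mm. Advancing slowly to contact.

>>> servo_tool --deltas '[{"travel": [-0.21,-0.01,0.21],"delta_rot": [0,0,0],"claw": -0.27},{"travel": [-0.21,-0.01,0.21],"delta_rot": [0,0,0],"claw": -0.27},{"travel": [-0.21,-0.01,0.21],"delta_rot": [0,0,0],"claw": -0.27},{"travel": [-0.21,-0.01,0.21],"delta_rot": [0,0,0],"claw": -0.27},{"travel": [-0.21,-0.01,0.21],"delta_rot": [0,0,0],"claw": -0.27},{"travel": [-0.21,-0.01,0.21],"delta_rot": [0,0,0],"claw": -0.27},{"travel": [-0.21,0,0.21],"delta_rot": [0,0,0],"claw": -0.27},{"travel": [-0.21,0,0.21],"delta_rot": [0,0,0],"claw": -0.27},{"travel": [-0.21,0,0.21],"delta_rot": [0,0,0],"claw": -0.27},{"travel": [-0.21,0,0.21],"delta_rot": [0,0,0],"claw": -0.27},{"travel": [-0.21,0,0.21],"delta_rot": [0,0,0],"claw": -0.27},{"travel": [-0.21,0,0.21],"delta_rot": [0,0,0],"claw": -0.27}]'

```text
clock: 6.37
position: [627.4, 227.5, 23.2]
tcp_rot: [0.627, 0.679, -0.259, 0.281]
contact_force: [-0.2, 2.4, 1.2]
grip_width: 34.1
gripper_force: 1.0
```

>>> servo_tool --deltas '[{"travel": [-0.21,0,0.21],"delta_rot": [0,0,0],"claw": -0.27},{"travel": [-0.21,0,0.21],"delta_rot": [0,0,0],"claw": -0.27},{"travel": [-0.21,0,0.21],"delta_rot": [0,0,0],"claw": -0.27},{"travel": [-0.21,0,0.21],"delta_rot": [0,0,0],"claw": -0.27},{"travel": [-0.21,0,0.21],"delta_rot": [0,0,0],"claw": -0.27},{"travel": [-0.21,0,0.21],"delta_rot": [0,0,0],"claw": -0.27}]'

```text
clock: 6.87
position: [628.8, 209.2, 23.3]
tcp_rot: [0.627, 0.679, -0.26, 0.281]
contact_force: [-0.3, 1.8, -0.3]
grip_width: 34.1
gripper_force: 0.9
```

```bash
cat >> h.py <<'E'
G=((45,120,60),(85,255,255))
def capbot():
    f=grab_frame("top");g=grab_frame("side")
    a=[b for b in blobs(f,*G,100)[0]]; b=sorted(blobs(g,*G,60)[0],key=lambda q:q[0][1])
    if not a or not b: print("cap not seen",len(a),len(b)); return f,g
    c=min(a,key=lambda q:abs(q[0][1]-165))[0]; e=b[0][0]
    X=tri(f,c,g,e); T=onplane(f,c,176)[0]
    print("cap px",c.round(1),e.round(1),"tri",X.round(1),"top@176",T.round(1),"p,l",((T-DOT)@p).round(1),((T-DOT)@l).round(1))
    return f,g
E
python3 - <<'E'
from h import *
s,M,tip=rep(); capbot()
E
```

```text
t 6.8667 tcp [628.8 209.2  23.3] tip [629.4 201.5  15.5] q [-1.    1.06  0.53  1.68  0.25  0.92 -0.73] F [-0.3  1.8 -0.3] w 34.1
tilt 45.0 y axis [0.997 0.08  0.   ] tip in dot frame (p,l) -386.7 0.4
cap px [168.2 161.4] [267.6 111.9] tri [632.  174.6 174.3] top@176 [629. 174. 176.] p,l -359.4 -2.2
```

Contact made: the bottle slid about 21 mm, upright and centred, with roughly 2 N on the tool. Continuing the push.

>>> servo_tool --deltas '[{"travel": [-0.25,0,0.26],"delta_rot": [0,0,0],"claw": -0.27},{"travel": [-0.3,0,0.31],"delta_rot": [0,0,0],"claw": -0.27},{"travel": [-0.35,0,0.36],"delta_rot": [0,0,0],"claw": -0.27},{"travel": [-0.35,0,0.36],"delta_rot": [0,0,0],"claw": -0.27},{"travel": [-0.35,0,0.36],"delta_rot": [0,0,0],"claw": -0.27},{"travel": [-0.35,0,0.36],"delta_rot": [0,0,0],"claw": -0.27},{"travel": [-0.35,0,0.36],"delta_rot": [0,0,0],"claw": -0.27},{"travel": [-0.35,0,0.36],"delta_rot": [0,0,0],"claw": -0.27},{"travel": [-0.35,0,0.36],"delta_rot": [0,0,0],"claw": -0.27},{"travel": [-0.35,0,0.36],"delta_rot": [0,0,0],"claw": -0.27},{"travel": [-0.35,0,0.36],"delta_rot": [0,0,0],"claw": -0.27},{"travel": [-0.35,0,0.36],"delta_rot": [0,0,0],"claw": -0.27}]'

```text
clock: 7.97
position: [633.5, 151.0, 22.6]
tcp_rot: [0.627, 0.679, -0.26, 0.281]
contact_force: [-0.7, 3.2, 3.2]
grip_width: 33.9
gripper_force: 1.7
```

>>> servo_tool --deltas '[{"travel": [-0.35,0,0.355],"delta_rot": [0,0,0],"claw": -0.27},{"travel": [-0.35,0,0.355],"delta_rot": [0,0,0],"claw": -0.27},{"travel": [-0.35,0,0.355],"delta_rot": [0,0,0],"claw": -0.27},{"travel": [-0.35,0,0.355],"delta_rot": [0,0,0],"claw": -0.27},{"travel": [-0.35,0,0.355],"delta_rot": [0,0,0],"claw": -0.27},{"travel": [-0.35,0,0.355],"delta_rot": [0,0,0],"claw": -0.27},{"travel": [-0.35,0,0.355],"delta_rot": [0,0,0],"claw": -0.27},{"travel": [-0.35,0,0.355],"delta_rot": [0,0,0],"claw": -0.27},{"travel": [-0.35,0,0.355],"delta_rot": [0,0,0],"claw": -0.27},{"travel": [-0.35,0,0.355],"delta_rot": [0,0,0],"claw": -0.27},{"travel": [-0.3,0,0.3],"delta_rot": [0,0,0],"claw": -0.27},{"travel": [-0.2,0,0.2],"delta_rot": [0,0,0],"claw": -0.27}]'

```text
clock: 8.97
position: [637.9, 93.9, 22.2]
tcp_rot: [0.627, 0.679, -0.26, 0.281]
contact_force: [-0.1, 3.9, 1.6]
grip_width: 34.0
gripper_force: 1.8
```

```bash
python3 - <<'E'
from h import *
s,M,tip=rep(); f,g=capbot()
togo(tip+100*p,M,tip)
cv2.imwrite("pics/s4.png",np.hstack([g["frame"][60:300,160:420],f["frame"][90:330,100:360]]))
E
```

```text
t 8.9667 tcp [637.9  93.9  22.2] tip [638.5  86.2  14.5] q [-0.9   1.05  0.58  1.82  0.32  0.74 -0.7 ] F [-0.1  3.9  1.6] w 34.0
tilt 45.1 y axis [ 0.997  0.079 -0.   ] tip in dot frame (p,l) -271.0 0.2
cap px [219.5 157.3] [273.8 133.3] tri [640.6  59.3 175.1] top@176 [637.5  59.  176. ] p,l -244.0 -3.0
tool travel cm [-7.06  0.01  7.08]
```

View pics/s4.png

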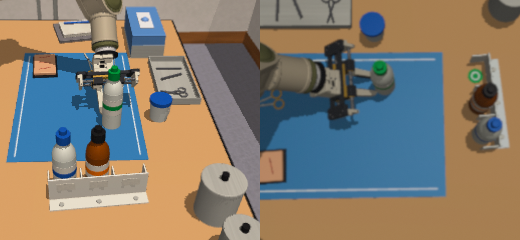

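The bottle is upright in the cradle in both views, at (114,95) and (380,75), in line with the dot and well clear of the cup. Continuing.

>>> servo_tool --deltas '[{"travel": [-0.25,0,0.25],"delta_rot": [0,0,0],"claw": -0.27},{"travel": [-0.35,0,0.355],"delta_rot": [0,0,0],"claw": -0.27},{"travel": [-0.35,0,0.355],"delta_rot": [0,0,0],"claw": -0.27},{"travel": [-0.35,0,0.355],"delta_rot": [0,0,0],"claw": -0.27},{"travel": [-0.35,0,0.355],"delta_rot": [0,0,0],"claw": -0.27},{"travel": [-0.35,0,0.355],"delta_rot": [0,0,0],"claw": -0.27},{"travel": [-0.35,0,0.355],"delta_rot": [0,0,0],"claw": -0.27},{"travel": [-0.35,0,0.355],"delta_rot": [0,0,0],"claw": -0.27},{"travel": [-0.35,0,0.355],"delta_rot": [0,0,0],"claw": -0.27},{"travel": [-0.35,0,0.355],"delta_rot": [0,0,0],"claw": -0.27},{"travel": [-0.35,0,0.355],"delta_rot": [0,0,0],"claw": -0.27},{"travel": [-0.35,0,0.355],"delta_rot": [0,0,0],"claw": -0.27}]'

```text
clock: 10.07
position: [642.7, 36.1, 21.9]
tcp_rot: [0.627, 0.679, -0.26, 0.281]
contact_force: [-0.1, 2.7, 0.9]
grip_width: 33.7
gripper_force: 1.5
```

>>> servo_tool --deltas '[{"travel": [-0.35,0,0.35],"delta_rot": [0,0,0],"claw": -0.27},{"travel": [-0.35,0,0.35],"delta_rot": [0,0,0],"claw": -0.27},{"travel": [-0.35,0,0.35],"delta_rot": [0,0,0],"claw": -0.27},{"travel": [-0.35,0,0.35],"delta_rot": [0,0,0],"claw": -0.27},{"travel": [-0.35,0,0.35],"delta_rot": [0,0,0],"claw": -0.27},{"travel": [-0.35,0,0.35],"delta_rot": [0,0,0],"claw": -0.27},{"travel": [-0.35,0,0.35],"delta_rot": [0,0,0],"claw": -0.27},{"travel": [-0.35,0,0.35],"delta_rot": [0,0,0],"claw": -0.27},{"travel": [-0.35,0,0.35],"delta_rot": [0,0,0],"claw": -0.27},{"travel": [-0.35,0,0.35],"delta_rot": [0,0,0],"claw": -0.27},{"travel": [-0.35,0,0.35],"delta_rot": [0,0,0],"claw": -0.27},{"travel": [-0.35,0,0.35],"delta_rot": [0,0,0],"claw": -0.27}]'

```text
clock: 11.07
position: [647.4, -23.1, 21.9]
tcp_rot: [0.627, 0.679, -0.26, 0.281]
contact_force: [0.2, 2.4, 2.5]
grip_width: 34.0
gripper_force: 1.5
```

>>> servo_tool --deltas '[{"travel": [-0.35,0,0.35],"delta_rot": [0,0,0],"claw": -0.27},{"travel": [-0.35,0,0.35],"delta_rot": [0,0,0],"claw": -0.27},{"travel": [-0.35,0,0.35],"delta_rot": [0,0,0],"claw": -0.27},{"travel": [-0.35,0,0.35],"delta_rot": [0,0,0],"claw": -0.27},{"travel": [-0.35,0,0.35],"delta_rot": [0,0,0],"claw": -0.27},{"travel": [-0.35,0,0.35],"delta_rot": [0,0,0],"claw": -0.27},{"travel": [-0.35,0,0.35],"delta_rot": [0,0,0],"claw": -0.27},{"travel": [-0.35,0,0.35],"delta_rot": [0,0,0],"claw": -0.27},{"travel": [-0.3,0,0.3],"delta_rot": [0,0,0],"claw": -0.27},{"travel": [-0.2,0,0.2],"delta_rot": [0,0,0],"claw": -0.27}]'

```text
clock: 11.9
position: [651.0, -69.9, 21.9]
tcp_rot: [0.627, 0.679, -0.26, 0.281]
contact_force: [-0.9, 2.5, 0.3]
grip_width: 34.0
gripper_force: 1.4
```

```bash
python3 - <<'E'
from h import *
s,M,tip=rep(); f,g=capbot()
togo(tip+p*(-27.3-(tip-DOT)@p)-l*((tip-DOT)@l)-[0,0,tip[2]-14.5],M,tip)
cv2.imwrite("pics/s5.png",cv2.resize(np.hstack([g["frame"][130:270,190:330],f["frame"][120:260,220:360]]),None,fx=2.8,fy=2.8))
E
```

```text
t 11.9 tcp [651.  -69.9  21.9] tip [651.6 -77.7  14.2] q [-0.73  1.05  0.65  1.94  0.43  0.5  -0.64] F [-0.9  2.5  0.3] w 34.0
tilt 45.0 y axis [ 0.997  0.079 -0.   ] tip in dot frame (p,l) -106.6 0.2
cap px [291.6 150.9] [284.7 171. ] tri [ 653.9 -104.6  174.3] top@176 [ 650.9 -104.5  176. ] p,l -80.0 -2.7
tool travel cm [-5.63 -0.01  5.59]
```

View pics/s5.png

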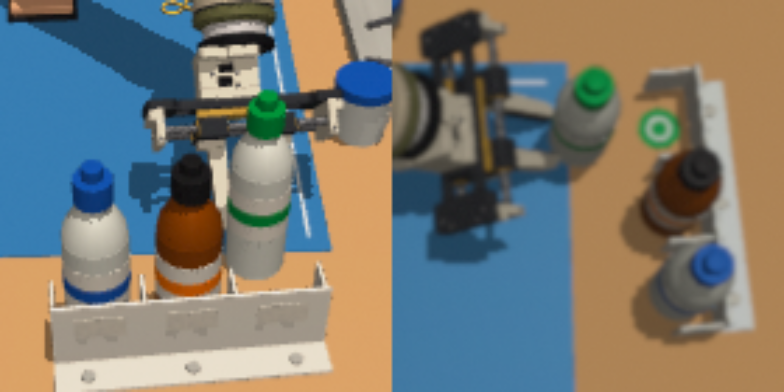

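The bottle stands at (260,250) and (585,130), lined up with the free bay, and its neighbours haven't moved. There are 79 mm left, so I'll slow down for the entry.

>>> servo_tool --deltas '[{"travel": [-0.25,0,0.25],"delta_rot": [0,0,0],"claw": -0.27},{"travel": [-0.35,0,0.35],"delta_rot": [0,0,0],"claw": -0.27},{"travel": [-0.35,0,0.35],"delta_rot": [0,0,0],"claw": -0.27},{"travel": [-0.35,0,0.35],"delta_rot": [0,0,0],"claw": -0.27},{"travel": [-0.35,0,0.35],"delta_rot": [0,0,0],"claw": -0.27},{"travel": [-0.35,0,0.35],"delta_rot": [0,0,0],"claw": -0.27},{"travel": [-0.35,0,0.35],"delta_rot": [0,0,0],"claw": -0.27},{"travel": [-0.35,0,0.35],"delta_rot": [0,0,0],"claw": -0.27},{"travel": [-0.35,0,0.35],"delta_rot": [0,0,0],"claw": -0.27},{"travel": [-0.35,0,0.35],"delta_rot": [0,0,0],"claw": -0.27},{"travel": [-0.25,0,0.25],"delta_rot": [0,0,0],"claw": -0.27},{"travel": [-0.2,0,0.2],"delta_rot": [0,0,0],"claw": -0.27}]'

```text
clock: 13.0
position: [655.4, -124.0, 22.0]
tcp_rot: [0.627, 0.679, -0.26, 0.281]
contact_force: [0.1, 1.2, -0.7]
grip_width: 34.0
gripper_force: 1.1
```

>>> servo_tool --deltas '[{"travel": [-0.14,0,0.14],"delta_rot": [0,0,0],"claw": -0.27},{"travel": [-0.14,0,0.14],"delta_rot": [0,0,0],"claw": -0.27},{"travel": [-0.14,0,0.14],"delta_rot": [0,0,0],"claw": -0.27},{"travel": [-0.14,0,0.14],"delta_rot": [0,0,0],"claw": -0.27},{"travel": [-0.14,0,0.14],"delta_rot": [0,0,0],"claw": -0.27},{"travel": [-0.14,0,0.14],"delta_rot": [0,0,0],"claw": -0.27}]'

```text
clock: 13.5
position: [656.5, -135.3, 21.9]
tcp_rot: [0.626, 0.679, -0.26, 0.281]
contact_force: [0.2, 2.1, -0.3]
grip_width: 34.0
gripper_force: 1.1
```

```bash
python3 - <<'E'
from h import *
s,M,tip=rep(); f,g=capbot()
cv2.imwrite("pics/s6.png",cv2.resize(np.hstack([g["frame"][130:270,190:330],f["frame"][120:260,220:360]]),None,fx=2.8,fy=2.8))
E
```

```text
t 13.5 tcp [ 656.5 -135.3   21.9] tip [ 657.1 -143.    14.2] q [-0.65  1.06  0.69  1.96  0.48  0.42 -0.61] F [ 0.2  2.1 -0.3] w 34.0
tilt 45.0 y axis [0.997 0.08  0.   ] tip in dot frame (p,l) -41.1 0.4
cap px [320.4 148.3] [289.9 188.5] tri [ 659.1 -170.1  175. ] top@176 [ 656.4 -170.   176. ] p,l -14.2 -2.5
```

View pics/s6.png

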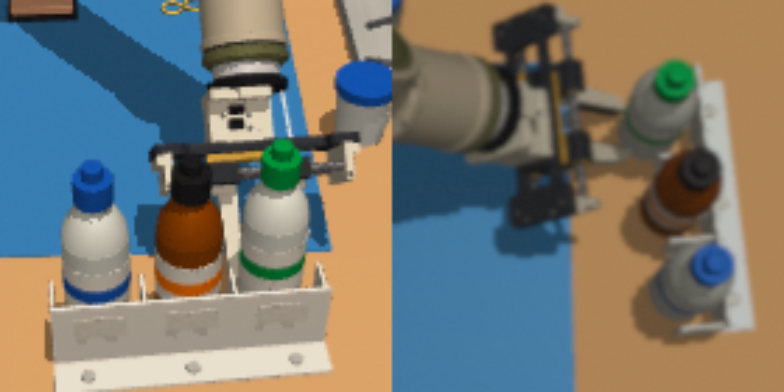

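The bottle is inside the bay mouth, upright and centred, with about 14 mm to go. I'll creep forward and watch for the force to rise at the back wall.

>>> servo_tool --deltas '[{"travel": [-0.1,0,0.1],"delta_rot": [0,0,0],"claw": -0.27},{"travel": [-0.1,0,0.1],"delta_rot": [0,0,0],"claw": -0.27},{"travel": [-0.1,0,0.1],"delta_rot": [0,0,0],"claw": -0.27},{"travel": [-0.1,0,0.1],"delta_rot": [0,0,0],"claw": -0.27},{"travel": [-0.1,0,0.1],"delta_rot": [0,0,0],"claw": -0.27},{"travel": [-0.1,0,0.1],"delta_rot": [0,0,0],"claw": -0.27},{"travel": [-0.1,0,0.1],"delta_rot": [0,0,0],"claw": -0.27},{"travel": [-0.1,0,0.1],"delta_rot": [0,0,0],"claw": -0.27}]'

```text
clock: 14.27
position: [657.4, -146.7, 22.0]
tcp_rot: [0.627, 0.679, -0.26, 0.281]
contact_force: [-0.1, 1.3, -0.9]
grip_width: 33.9
gripper_force: 1.1
```

>>> servo_tool --deltas '[{"travel": [-0.07,0,0.07],"delta_rot": [0,0,0],"claw": -0.27},{"travel": [-0.07,0,0.07],"delta_rot": [0,0,0],"claw": -0.27}]'

```text
clock: 14.43
position: [657.6, -147.9, 21.7]
tcp_rot: [0.627, 0.679, -0.259, 0.281]
contact_force: [-2.2, 8.7, 1.7]
grip_width: 33.8
gripper_force: 3.9
```

```bash
python3 - <<'E'
from h import *
s,M,tip=rep(); f,g=capbot()
E
```

```text
t 14.4333 tcp [ 657.6 -147.9   21.7] tip [ 658.2 -155.7   13.9] q [-0.63  1.07  0.69  1.96  0.49  0.4  -0.6 ] F [-2.2  8.7  1.7] w 33.8
tilt 45.0 y axis [0.997 0.08  0.   ] tip in dot frame (p,l) -28.4 0.5
cap px [325.6 147.8] [290.9 191.8] tri [ 660.  -182.   175.3] top@176 [ 657.4 -181.9  176. ] p,l -2.3 -2.4
```

The force jumped to 8.7 N with the bottle within about 2 mm of the dot, so it's home. Backing straight out.

>>> servo_tool --deltas '[{"travel": [0.07,0,-0.07],"delta_rot": [0,0,0],"claw": -0.27},{"travel": [0.15,0,-0.15],"delta_rot": [0,0,0],"claw": -0.27},{"travel": [0.3,0,-0.3],"delta_rot": [0,0,0],"claw": -0.27},{"travel": [0.5,0,-0.5],"delta_rot": [0,0,0],"claw": -0.27},{"travel": [0.7,0,-0.7],"delta_rot": [0,0,0],"claw": -0.27},{"travel": [0.7,0,-0.7],"delta_rot": [0,0,0],"claw": -0.27},{"travel": [0.7,0,-0.7],"delta_rot": [0,0,0],"claw": -0.27},{"travel": [0.7,0,-0.7],"delta_rot": [0,0,0],"claw": -0.27},{"travel": [0.7,0,-0.7],"delta_rot": [0,0,0],"claw": -0.27},{"travel": [0.5,0,-0.5],"delta_rot": [0,0,0],"claw": -0.27},{"travel": [0,0,0],"delta_rot": [0,0,0],"claw": -0.27},{"travel": [0,0,0],"delta_rot": [0,0,0],"claw": -0.27}]'

```text
clock: 15.53
position: [651.9, -77.2, 21.9]
tcp_rot: [0.626, 0.679, -0.26, 0.282]
contact_force: [-0.4, 0.1, -1.1]
grip_width: 33.8
gripper_force: 0.0
```

```bash
python3 - <<'E'
from h import *
s,M,tip=rep(); f,g=capbot()
for c,st in blobs(f,(105,150,60),(130,255,255),60)[0]:
    if st[4]<3000: print(c.round(1),st,onplane(f,c,70)[0].round(0))
cv2.imwrite("pics/s7.png",np.hstack([g["frame"][70:290,150:410],f["frame"][90:310,140:400]]))
E
```

```text
t 15.5333 tcp [651.9 -77.2  21.9] tip [652.6 -85.   14.2] q [-0.72  1.06  0.66  1.94  0.44  0.49 -0.63] F [-0.4  0.1 -1.1] w 33.8
tilt 45.0 y axis [0.997 0.081 0.   ] tip in dot frame (p,l) -99.3 0.5
cap px [325.6 147.8] [290.9 191.9] tri [ 660. -182.  175.] top@176 [ 657.4 -181.9  176. ] p,l -2.3 -2.4
[211.9 114.1] [201 103  23  24 444] [780.  86.  70.]
[333.7 214.4] [327 208  14  14 149] [ 519. -213.   70.]
```

View pics/s7.png

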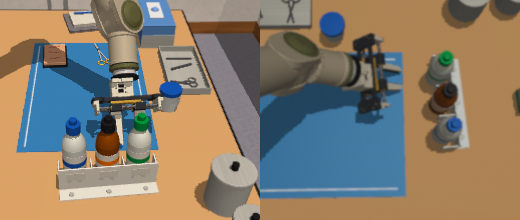

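The bottle stands upright at home in the bay, at (138,140) and (443,65). The cup and blue-bottle positions match the first readings, and the gripper is clear with no force. Handing in.

```bash
python3 -c "
from bench import job_done; print(job_done())"
```

```text
the job is handed in; nothing more can be done
None
```

I pushed the green-capped bottle upright into the dotted bay until it met the back (about 2 mm from the dot's centre by camera), backed the gripper clear, and handed the job in at about 16 s; no verdict was returned.

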